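# Close the snap seam of a display back cover with a stylus

### The arm

A 6-joint arm with a two-finger parallel gripper is mounted at the origin on the work surface. World frame = base frame: x ahead of the robot, y to its left, z up, the work surface at z = 0. Lengths are in m, angles in rad, forces in N, time in s.
With the tool pointing down it reaches from about 0.275 to 0.825 m from the base axis. Payload 4.9 kg.
Tool frame: the origin (TCP) lies midway between the tips of the shut fingers; the grasp point (between the pads) lies 19 mm behind it; z points along the fingers, y is the line along which they close (so a half turn about z gives the same grasp; the last joint's range is limited). The gripper opens to 85 mm and grips with 20 to 120 N. Pads are 22 mm wide; open, the fingers measure 114 mm over their backs; the gripper's body (76 mm by 85 mm) begins 54 mm behind the grasp point. The pads swing forward as they close: fully open they stand 13 mm farther back than shut.
Start: joints at [1.075, 0.326, -0.193, 1.052, 0, 1.437], TCP at [0.195, 0.514, 0.231] pointing down, gripper open.
Joint ranges: [-2.65, 2.65], [-0.97, 1.79], [-1.3, 1.35], [-1.93, 2.1], [-1.47, 1.37], [-3.14, 3.14]. Speed limits (rad/s): [2.57, 2.57, 3.14, 3.14, 3.14, 3.14].

### API

Orientations are given as a 3x3 rotation matrix whose columns are the frame's x, y, z axes.
In Python, from workcell import manip, imaging, ticket, nets gives the robot as it stands. The module is installed in compiled form; this text tells all that it offers.
- The arm moves only by the tool arm_command, never from a script. Its argument "moves" is a list that holds one entry, the list of rows, each a list of 7 numbers: the turn, a rotation vector about the tool's x, y, z in units of pi rad (1.0 is pi rad), then the shift along the tool's x, y, z in units of 0.03 m (1.0 is 0.03 m), then the opening, from -1 (shut) to 1 (fully open). In form: [[[rx, ry, rz, x, y, z, jaw], ...]]. A call has 1 to 20 rows; each row shifts and turns the commanded pose from where the row before left it, along the tool's axes as they then stand; what a row does not reach is not made up. A row lasts 1/12 s, in which the tool goes at most 41.7 mm and 7.16 degrees, less where a joint would pass 70% of its speed; a pose out of reach is approached as far as the arm can. A call with a number of a shift or a turn outside -1 to 1 is refused whole. A call with a gripper value outside its range is refused whole. The fingers move at their own pace and stop on an object; the grip force is fixed at half the most. Time passes only in rows, so rows that do not move let the fingers close. It gives the time, the measured TCP pose, the force, the opening and the grip force at its end, in the units of the state.
- manip.read_state(): the state, without advancing time (a new reading comes with each control period).
- imaging.get_image(name): name is "scene" or "top" or "wrist"; returns (picture, depth): 420x560x3 uint8, red, green, blue; 420x560 float32, m along the optical axis (not along the pixel's ray), 0 where there is no reading.
- imaging.camera_info(name): a dict with "fx", "fy", "cx", "cy" (pixels), "k1" (the pictures are not rectified: a ray, as slopes to the right and down, at radius r is drawn at 1 + k1 r^2 times it, then the intrinsics apply), "pose" (4x4, takes a point from camera to world coordinates). Camera axes: x right, y down, z forward; pixel columns grow to the right and rows downward; lengths in m; the calibration is good to about 2 mm. A picture is of the moment at which its call begins: read the wrist's pose just before it. camera_info takes no time and is no camera call; for the wrist camera it gives the pose at the moment of the call.
- ticket.finish_job(): hands the job in; it is judged then, once.
Trained networks look in the newest picture that a camera, given by its name, has taken for a name from the list of things; names that differ only in an ending like _2 or _b are one class to them, and where a whole thing is asked for, a point or a joint stands for the part that bears it (a point fixed in the world has none). Each returns a list of dicts, best first, with "score" (0 to 1); they miss things now and then, are a little off and sometimes report something else, mostly with a low value. They report only what shows in the picture. A call takes as long as a camera call. They do not tell look-alikes from the thing itself.
- nets.cut_out(camera, label): "pixels" (420x560 bool, what is visible of it) and "position" ([column, row] in pixels, amid what is visible of it).
The state is a dict: "t": time; "q": joint angles; "joint_velocities": joint speeds; "tau": joint torques, N m; "eef_pos": TCP position; "orientation": TCP orientation; "wrist_force": force on the tool from outside, world axes, zero at the start; "moment": the same for the moment, N m; "finger_gap": finger opening in m; "finger_force": force on a finger pad.
Only numpy, scipy, OpenCV 4.12 (cv2) and the standard library are available. Lean on these libraries where they do the work, as an engineer would, in place of code of your own. Each camera call takes 0.05 s, during which the arm holds its last target. There are 200 camera calls.

### The job

Take the yellow-handled stylus from its blue stand and close the snap seam of the black display cover: starting at the green-marked end, set the tip lightly on the groove floor and draw it slowly (a few cm per second) along the groove, round the corner to the red-marked end, in one stroke without lifting it out, so that it presses all five orange catches home, flush with the floor. The floor slopes down towards both ends by an unknown amount, so feel for it and keep the tip bearing on it with light pressure (some 5 newtons, never 25), and keep the gripper off the cover. Then put the stylus back in its stand, upright and fully down, and leave everything else where it is.

Things in the scene. Friction and masses are not known exactly. Their poses are not given: they have to be found in the camera images.
- stylus: Closing stylus, 110 mm long, 60 g, at first standing tip down in the stand. Origin: the tip's lowest point; z runs up along the tool. Steel shank: ball-ended tip 6 mm in diameter for 14 mm, then 10 mm in diameter; round black guard flange 30 mm in diameter from 40 to 44 mm; square yellow handle 16 x 16 mm (faces along its x and y) from 44 to 110 mm.
- stylus_grip (a point): Point on the stylus axis in the middle of its handle, 77 mm above the tip.
- stand: Fixed blue block 70 x 70 x 45 mm (x, y, z), the stylus stand. Origin: centre of its underside. A 15 mm wide, 42 mm deep hole with a bevelled mouth runs down the centre of its top; parked, the stylus' guard flange rests on the block's top, which puts the tip 5 mm above this origin.
- cover: Fixed black display back cover on rubber pads, 210 x 270 mm (x, y); its top face is 25 mm above this origin. A groove in the top, 18 mm wide at its bevelled mouth, 10 mm wide from 4 mm down, runs from (50, -90) mm along +y to (50, 85), then along -x to (-60, 85). Its grey floor is 8 mm below the top face at the corner and slopes evenly down to both ends, by an unknown 0 to 6 mm each.
- seam_start (a point): Point on the groove's centre line at the start, level with the cover's top face; the floor lies 8 to 14 mm below it. A green dot lies on the face 22 mm beyond the start.
- seam_corner (a point): Point on the groove's centre line at the corner, level with the top face; the floor lies 8 mm below it.
- seam_end (a point): Point on the groove's centre line at the finish, level with the top face; the floor lies 8 to 14 mm below it. A red dot lies on the face 22 mm beyond the finish.
- catch1 (a joint): Catch at (50, -52) mm (x, y in the cover's frame): orange rounded head 9 mm wide and 23 mm long in the groove, up to 3 mm proud of its floor. Value: how far it is pressed down, m; 0.003 is flush and home; it stays where it is left, and takes about 3 N to push.
- catch2 (a joint): Catch at (50, -10) mm (x, y in the cover's frame): orange rounded head 9 mm wide and 23 mm long in the groove, up to 3 mm proud of its floor. Value: how far it is pressed down, m; 0.003 is flush and home; it stays where it is left, and takes about 3 N to push.
- catch3 (a joint): Catch at (50, 32) mm (x, y in the cover's frame): orange rounded head 9 mm wide and 23 mm long in the groove, up to 3 mm proud of its floor. Value: how far it is pressed down, m; 0.003 is flush and home; it stays where it is left, and takes about 3 N to push.
- catch4 (a joint): Catch at (12, 85) mm (x, y in the cover's frame): orange rounded head 9 mm wide and 23 mm long in the groove, up to 3 mm proud of its floor. Value: how far it is pressed down, m; 0.003 is flush and home; it stays where it is left, and takes about 3 N to push.
- catch5 (a joint): Catch at (-27, 85) mm (x, y in the cover's frame): orange rounded head 9 mm wide and 23 mm long in the groove, up to 3 mm proud of its floor. Value: how far it is pressed down, m; 0.003 is flush and home; it stays where it is left, and takes about 3 N to push.
- flux_jar: Amber jar, 60 mm in diameter, 60 mm high. Bystander, to be left alone; origin at the centre of its underside.
- multimeter: Red multimeter lying flat, 150 x 78 x 41 mm. Bystander, to be left alone; origin at the centre of its underside.
- solder_spool: Aluminium spool standing on its end, 54 mm in diameter, 42 mm high. Bystander, to be left alone; origin at the centre of its underside.
- remote: Black remote control, 160 x 45 x 20 mm. Bystander, to be left alone; origin at the centre of its underside.
- power_board: Green circuit board with components, 130 x 100 x 35 mm. Bystander, to be left alone; origin at the centre of its underside.
- cleaner_bottle: White bottle with red cap, 54 mm in diameter, 100 mm high. Bystander, to be left alone; origin at the centre of its underside.
- screwdriver: Screwdriver with red handle lying on the table. Bystander, to be left alone; origin at the centre of its underside.
Not all that is in view belongs to the job. Of the things that look like the stand, take the one that is farthest from the robot's base at the start. Of the things that look like the stylus, the larger one is meant.

How it is judged:
By the outcome, as a careful person would: the job done as asked, in the order asked, and still so for the second after the job is handed in, with the robot touching nothing.
It also fails if it takes over 72 s, if anything falls off the work surface, if the arm or the gripper's body presses on something with over 40 N, if the wrist force passes 120 N, or if a joint passes its speed limit or range.

## Working session

There is one attempt and no reset: what is moved stays moved. The work goes in short steps, Python scripts to look and compute and a tool call to move; the robot and the scene stay as the last step left them, time stands still between calls to the robot, and variables do not carry over. Pictures are saved under pics/ and viewed, at most 10 in all, crops included, and the job is handed in when it is done.

Besides the shell and the picture viewer there is one more tool, called after ">>>" by a JSON object that holds its "method" and its "body", one argument or row to a line. arm_command: Moves the arm, as the interface text tells. Shifts and turns lie within -1 to 1; 1 stands for 0.03 m of shift or pi rad of turn. Its arguments: {"type":"object","properties":{"moves":{"type":"array"}},"required":["moves"]}

```bash
mkdir -p pics
cat > h.py <<'E'
import numpy as np, cv2
from workcell import manip, imaging, ticket, nets
def pts(cam,info,px,depth):
    px=np.atleast_2d(px).astype(float)
    K=info
    d=np.stack([(px[:,0]-K["cx"])/K["fx"],(px[:,1]-K["cy"])/K["fy"]],1)
    u=d.copy()
    for _ in range(20): u=d/(1+K["k1"]*(u**2).sum(1,keepdims=True))
    c=np.c_[u,np.ones(len(u))]*np.asarray(depth).reshape(-1,1)
    P=np.array(K["pose"]); return c@P[:3,:3].T+P[:3,3]
def cloud(cam,im,dep,mask):
    v,u=np.nonzero(mask&(dep>0)); return pts(cam,imaging.camera_info(cam),np.c_[u,v],dep[v,u])
E
python3 - <<'E'
from h import *
for c in ["top","scene"]:
    im,d=imaging.get_image(c); cv2.imwrite(f"pics/{c}0.png",im[:,:,::-1]); np.savez(f"{c}0.npz",im=im,d=d)
    i=imaging.camera_info(c); print(c,i["fx"],i["k1"],np.round(i["pose"],3).tolist())
    for n in ["stylus","stand","cover"]:
        for r in nets.cut_out(c,n):
            p=cloud(c,im,d,r["pixels"]); print(n,round(r["score"],2),np.round(r["position"]),r["pixels"].sum(),np.round(np.median(p,0),3),np.round(p.min(0),3),np.round(p.max(0),3))
E
```

```text
top 495.98284166944086 -0.16721649677779074 [[-0.024, -0.984, 0.175, 0.295], [-0.999, 0.03, 0.028, -0.02], [-0.032, -0.174, -0.984, 1.322], [0.0, 0.0, 0.0, 1.0]]
stylus 0.63 [434. 224.] 45 [ 0.447 -0.382  0.063] [ 0.441 -0.393  0.027] [ 0.458 -0.378  0.08 ]
stylus 0.57 [401. 228.] 141 [ 0.45  -0.292  0.074] [ 0.437 -0.321  0.043] [ 0.472 -0.282  0.12 ]
stand 0.95 [354. 235.] 755 [ 0.439 -0.166  0.046] [ 0.399 -0.21  -0.001] [ 0.488 -0.127  0.053]
stand 0.67 [415. 330.] 813 [ 0.195 -0.314  0.044] [ 0.15  -0.372 -0.001] [ 0.242 -0.268  0.052]
cover 0.79 [256. 208.] 7965 [0.527 0.075 0.028] [ 0.393 -0.081 -0.003] [0.675 0.232 0.038]
cover 0.53 [137. 280.] 376 [0.333 0.392 0.041] [ 0.307  0.369 -0.002] [0.359 0.421 0.05 ]
scene 433.15337214468644 -0.10858932090280302 [[0.868, 0.313, -0.385, 0.918], [0.496, -0.556, 0.667, -0.711], [-0.005, -0.77, -0.638, 0.764], [0.0, 0.0, 0.0, 1.0]]
stylus 0.84 [194. 287.] 322 [ 0.457 -0.301  0.078] [ 0.433 -0.312  0.042] [ 0.469 -0.282  0.116]
stylus 0.44 [166. 326.] 223 [ 0.451 -0.389  0.045] [ 0.388 -0.398 -0.005] [ 0.46  -0.345  0.079]
stand 0.76 [223. 264.] 1125 [ 0.449 -0.178  0.042] [ 0.397 -0.211 -0.004] [ 0.482 -0.129  0.047]
stand 0.75 [202. 306.] 1250 [ 0.469 -0.308  0.042] [ 0.374 -0.343 -0.005] [ 0.499 -0.224  0.088]
stand 0.68 [107. 262.] 1114 [ 0.206 -0.326  0.041] [ 0.101 -0.367 -0.003] [ 0.244 -0.269  0.048]
cover 0.7 [260. 327.] 921 [ 0.615 -0.305  0.055] [ 0.581 -0.323  0.002] [ 0.637 -0.269  0.062]
cover 0.61 [193. 288.] 345 [ 0.457 -0.301  0.074] [ 0.381 -0.312 -0.002] [ 0.469 -0.23   0.116]
cover 0.6 [307. 222.] 5945 [0.538 0.045 0.025] [ 0.392 -0.086 -0.005] [0.668 0.265 0.031]
```

View pics/top0.png

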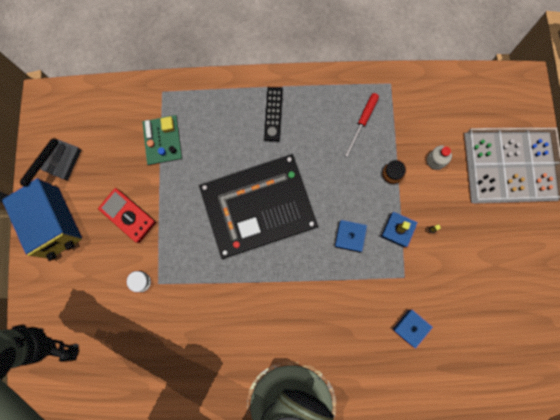

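View pics/scene0.png

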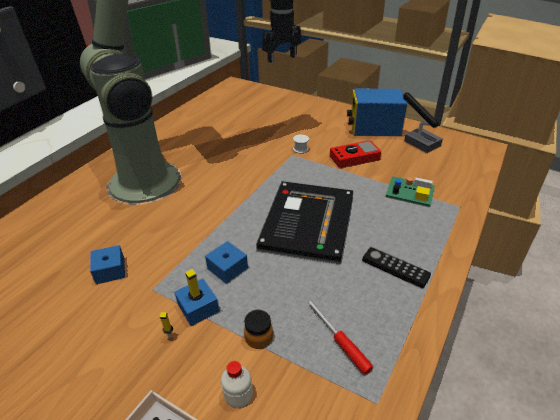

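Blocks that look like the stand, in the top picture: (351,236), (399,229) and (413,328). The one at (399,229), about 0.54 m from the base, is the farthest and it holds a stylus. The stylus candidates are the one in that block at (401,228) and a smaller one standing on the table at (433,229), so I take the one in the block. The cover's green dot is at (291,174), its red dot at (236,244) and the groove corner near (222,200).

Run:
```python
from h import *
s=np.load("scene0.npz");im=s["im"]
cv2.imwrite("pics/crop1.png",cv2.resize(im[225:345,90:290,::-1],None,fx=4,fy=4,interpolation=cv2.INTER_CUBIC)[:, :800])
s=np.load("top0.npz");im=s["im"];d=s["d"];hsv=cv2.cvtColor(im,cv2.COLOR_RGB2HSV)
inf=imaging.camera_info("top")
def blobs(lo,hi,box):
    m=cv2.inRange(hsv,lo,hi);k=np.zeros_like(m);x0,y0,x1,y1=box;k[y0:y1,x0:x1]=1
    n,l,st,c=cv2.connectedComponentsWithStats(m*k);o=[]
    for i in range(1,n):
        if st[i,4]>4:
            p=pts("top",inf,c[i],np.median(d[l==i]))[0];o.append((np.round(c[i],1),st[i,4],np.round(p,4)))
    return o
b=(195,150,325,260)
for n,lo,hi in [("g",(45,120,60),(80,255,255)),("r",(0,150,100),(4,255,255)),("o",(6,120,120),(25,255,255)),("w",(0,0,190),(180,50,255))]:
    print(n); [print(*x) for x in blobs(lo,hi,b)]
m=cv2.inRange(hsv,(100,120,50),(125,255,255))
for bx in [(380,205,425,255)]:
    k=np.zeros_like(m);k[bx[1]:bx[3],bx[0]:bx[2]]=1
    P=cloud("top",im,d,(m*k)>0);P=P[(P[:,2]>0.035)]
    print("stand",cv2.minAreaRect((P[:,:2]*1000).astype(np.float32)),np.median(P[:,2]))
m=cv2.inRange(hsv,(22,120,100),(35,255,255));k=np.zeros_like(m);k[210:245,385:445]=1
P=cloud("top",im,d,(m*k)>0);print(len(P),np.round(P[P[:,2]>0.1],3).tolist()[:10])
st=manip.read_state();R=st["orientation"];T=np.eye(4);T[:3,:3]=R;T[:3,3]=st["eef_pos"]
w=imaging.camera_info("wrist");print(np.round(R,3).tolist(),np.round(np.linalg.inv(T)@w["pose"],4).tolist(),w["fx"],w["k1"],st["t"],st["finger_gap"],st["wrist_force"])
```

```text
g
[290.7 174.4] 27 [ 0.6091 -0.0158  0.0283]
r
[236. 244.] 37 [0.4261 0.133  0.0292]
o
[269.8 181.7] 30 [0.5918 0.0409 0.0239]
[254.9 186.7] 32 [0.5799 0.0814 0.0217]
[240.4 191.7] 33 [0.5676 0.1208 0.0212]
[225.6 211.3] 33 [0.5151 0.161  0.022 ]
[230. 225.] 29 [0.478  0.1495 0.0215]
w
[248.5 227.3] 252 [0.4696 0.0996 0.0285]
[310.8 223.4] 5 [ 0.4753 -0.0649  0.0276]
stand ((451.9630432128906, -294.1086730957031), (68.25167846679688, 68.58292388916016), 63.60087203979492) 0.0447863938113463
65 [[0.459, -0.292, 0.116], [0.459, -0.294, 0.118], [0.458, -0.291, 0.109], [0.457, -0.291, 0.117], [0.457, -0.294, 0.117], [0.457, -0.298, 0.111], [0.457, -0.299, 0.115], [0.457, -0.302, 0.114], [0.456, -0.289, 0.104], [0.455, -0.29, 0.113]]
[[-0.935, 0.354, -0.0], [0.354, 0.935, -0.0], [0.0, -0.0, -1.0]] [[-0.0001, -0.9542, -0.2992, 0.0756], [1.0, -0.0005, 0.001, 0.0009], [-0.0011, -0.2992, 0.9542, -0.1429], [0.0, 0.0, 0.0, 1.0]] 345.021659750106 -0.04239029926064148 0.4 0.08509774736621728 [-0.02476202 -0.77728404 -0.1240239 ]
```

View pics/crop1.png

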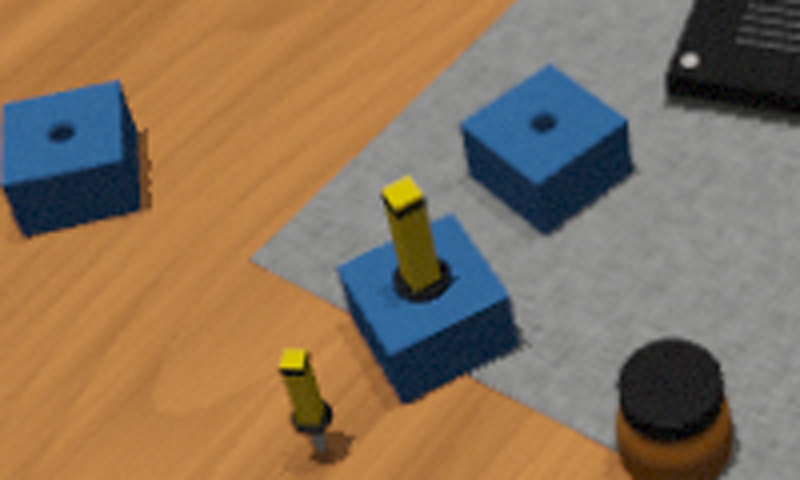

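The crop shows the larger stylus in the block at (420,280) and the small look-alike free on the table at (310,420). The choice holds. Next I move over the cover and look with the wrist camera.

>>> {"method": "arm_command", "body": {
  "moves": [
    [[0,0,0,-0.9,-0.6,0.09,1],[0,0,0,-0.9,-0.6,0.09,1],[0,0,0,-0.9,-0.6,0.09,1],[0,0,0,-0.9,-0.6,0.09,1],[0,0,0,-0.9,-0.6,0.09,1],[0,0,0,-0.9,-0.6,0.09,1],[0,0,0,-0.9,-0.6,0.09,1],[0,0,0,-0.9,-0.6,0.09,1],[0,0,0,-0.9,-0.6,0.09,1],[0,0,0,-0.9,-0.6,0.09,1],[0,0,0,-0.9,-0.6,0.09,1],[0,0,0,-0.9,-0.6,0.09,1],[0,0,0,-0.9,-0.6,0.09,1],[0,0,0,-0.9,-0.6,0.09,1],[0,0,0,-0.9,-0.6,0.09,1],[0,0,0,-0.9,-0.6,0.09,1],[0,0,0,0,0,0,1],[0,0,0,0,0,0,1],[0,0,0,0,0,0,1]]
  ]
}}

```text
t: 1.98
eef_pos: [0.4962, 0.0923, 0.1879]
orientation: [[-0.935, 0.354, -0.001], [0.354, 0.935, 0.0], [0.001, 0.0, -1.0]]
wrist_force: [-0.6, 0.4, 0.2]
finger_gap: 0.0855
finger_force: 0.0
```

```bash
cat >> h.py <<'E'
def hsvm(im,lo,hi): return cv2.inRange(cv2.cvtColor(im,cv2.COLOR_RGB2HSV),lo,hi)
def blobs(cam,im,d,lo,hi,mn=20):
    m=hsvm(im,lo,hi);n,l,st,c=cv2.connectedComponentsWithStats(m);o=[];inf=imaging.camera_info(cam)
    for i in range(1,n):
        if st[i,4]>=mn:
            dd=d[(l==i)&(d>0)]
            if len(dd): o.append((c[i],st[i,4],pts(cam,inf,c[i],np.median(dd))[0]))
    return o
E
python3 - <<'E'
from h import *
im,d=imaging.get_image("wrist");cv2.imwrite("pics/w1.png",im[:,:,::-1]);np.savez("w1.npz",im=im,d=d,pose=imaging.camera_info("wrist")["pose"])
s=manip.read_state();print(s["t"],s["eef_pos"],s["wrist_force"])
for n,lo,hi in [("g",(45,120,50),(80,255,255)),("r",(0,150,90),(4,255,255)),("o",(6,120,120),(25,255,255)),("w",(0,0,170),(180,60,255))]:
    print(n)
    for c,a,p in blobs("wrist",im,d,lo,hi,25): print(np.round(c,1),a,np.round(p,4))
E
```

```text
2.0333 [0.49599367 0.0928036  0.18804281] [ 0.39493658 -0.06304361 -0.03946653]
g
[222.6 328.9] 209 [ 0.6093 -0.0155  0.0286]
r
[555.9  80.9] 149 [0.4898 0.3586 0.0102]
[298.   99.2] 357 [0.4252 0.1341 0.0285]
o
[72.7 33.3] 11145 [ 0.301  -0.0306  0.0013]
[549.   62.9] 2780 [0.4734 0.3595 0.0038]
[334.5 150.1] 280 [0.4774 0.1501 0.0212]
[359.  183.8] 278 [0.5144 0.1615 0.022 ]
[336.4 247.4] 232 [0.5669 0.1226 0.0221]
[301.6 272.1] 108 [0.5801 0.082  0.0217]
[268.9 294.7] 105 [0.5926 0.0422 0.0213]
[553.4 339.2] 362 [0.7575 0.3137 0.0222]
w
[110.  162.4] 44614 [ 0.415  -0.0511  0.0071]
[468.8 144.8] 46028 [0.5199 0.2729 0.0048]
[324.2  60.7] 126 [0.4045 0.1644 0.0285]
[278.7 161.3] 2703 [0.4682 0.1004 0.0284]
[117.  230.3] 95 [ 0.4748 -0.0652  0.0283]
[438.8 229.9] 108 [0.5814 0.2184 0.0288]
[276.  298.2] 333 [0.5965 0.0485 0.0257]
[284.7 282. ] 142 [0.5856 0.0619 0.0195]
[300.5 353.1] 11586 [ 0.6889  0.0429 -0.    ]
[248.4 307. ] 210 [0.5997 0.0165 0.0193]
[242.7 359.1] 80 [ 0.6518 -0.0109  0.0284]
[ 92.9 413.8] 337 [ 0.6865 -0.2358  0.0008]
[473.2 413.8] 340 [0.8571 0.2157 0.0013]
```

View pics/w1.png

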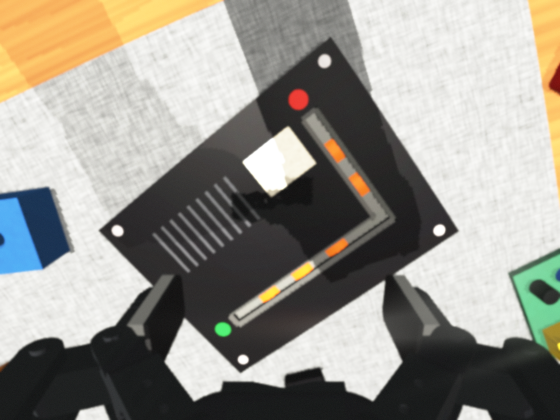

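Run:
```python
from h import *
L=np.array([[50,-112],[-82,85],[50,-52],[50,-10],[50,32],[12,85],[-27,85]])/1000
def fit(W):
    a,b=L.mean(0),W.mean(0);U,_,V=np.linalg.svd((L-a).T@(W-b));R=(U@V).T
    return R,b-R@a,np.round((W-(L@R.T+b-R@a))*1000,1).tolist()
Wt=np.array([[.6091,-.0158],[.4261,.133],[.5918,.0409],[.5799,.0814],[.5676,.1208],[.5151,.161],[.478,.1495]])
Ww=np.array([[.6093,-.0155],[.4252,.1341],[.5926,.0422],[.5801,.082],[.5669,.1226],[.5144,.1615],[.4774,.1501]])
C=np.array([[.4045,.1644],[.4748,-.0652],[.5814,.2184],[.6518,-.0109]])
for W in (Wt,Ww):
    R,t,r=fit(W);print(np.degrees(np.arctan2(R[1,0],R[0,0])),t,r)
    for p in [(50,-90),(50,85),(-60,85)]: print(p,np.round(R@np.array(p)/1000+t,4))
print("cornermean",C.mean(0))
s=np.load("w1.npz");inf=imaging.camera_info("wrist");inf["pose"]=s["pose"];d=s["d"]
v,u=np.mgrid[:420,:560];P=pts("wrist",inf,np.c_[u.ravel(),v.ravel()],d.ravel())
q=(P[:,:2]-t)@R*1000
for y in range(-88,90,8):
    m=(abs(q[:,0]-50)<3)&(abs(q[:,1]-y)<4);print(y,m.sum(),np.round(np.median(P[m,2])*1000,1),end=" | ")
print()
for x in range(-58,50,8):
    m=(abs(q[:,1]-85)<3)&(abs(q[:,0]-x)<4);print(x,m.sum(),np.round(np.median(P[m,2])*1000,1),end=" | ")
# lateral profile
print()
for y in (-75,-30,15,60):
    m=(abs(q[:,1]-y)<8);print(y,[(x,round(float(np.median(P[m&(abs(q[:,0]-x)<1.0),2])*1000),1)) for x in range(38,63,2)])
for x in (-50,-8,):
    m=(abs(q[:,0]-x)<8);print(x,[(y,round(float(np.median(P[m&(abs(q[:,1]-y)<1.0),2])*1000),1)) for y in range(73,98,2)])
```

```text
17.053050966980884 [0.52889523 0.07608039] [[-0.4, 0.5], [0.5, -0.3], [-0.1, -0.1], [0.3, 0.2], [0.3, -0.5], [-0.3, 0.1], [-0.2, 0.1]]
(50, -90) [0.6031 0.0047]
(50, 85) [0.5518 0.172 ]
(-60, 85) [0.4466 0.1397]
17.26679054345537 [0.5287261  0.07693142] [[-0.4, -0.3], [0.0, 0.3], [0.7, 0.1], [0.7, -0.2], [-0.1, 0.3], [-0.6, -0.2], [-0.3, 0.0]]
(50, -90) [0.6032 0.0058]
(50, 85) [0.5512 0.1729]
(-60, 85) [0.4462 0.1403]
cornermean [0.528125 0.076675]
-88 37 19.2 | -80 38 19.0 | -72 38 19.0 | -64 35 19.5 | -56 36 21.6 | -48 43 21.7 | -40 41 19.8 | -32 41 19.6 | -24 40 19.8 | -16 41 21.8 | -8 48 22.1 | 0 45 20.5 | 8 41 19.9 | 16 45 20.0 | 24 40 21.5 | 32 47 22.7 | 40 49 21.1 | 48 49 20.2 | 56 48 20.1 | 64 48 20.2 | 72 46 20.0 | 80 47 20.2 | 88 52 20.5 | 
-58 63 18.9 | -50 64 18.9 | -42 60 19.0 | -34 65 20.5 | -26 59 21.6 | -18 55 20.0 | -10 57 19.6 | -2 59 19.7 | 6 1524 258.6 | 14 51 22.5 | 22 50 20.6 | 30 55 19.8 | 38 49 20.1 | 46 49 20.2 | 
-75 [(38, 28.1), (40, 27.9), (42, 26.5), (44, 24.5), (46, 19.7), (48, 19.2), (50, 18.9), (52, 19.0), (54, 20.6), (56, 25.4), (58, 27.2), (60, 28.3), (62, 28.0)]
-30 [(38, 28.2), (40, 28.1), (42, 27.5), (44, 25.6), (46, 24.2), (48, 19.5), (50, 19.6), (52, 19.8), (54, 19.3), (56, 24.1), (58, 26.9), (60, 28.2), (62, 28.2)]
15 [(38, 27.9), (40, 28.2), (42, 27.5), (44, 25.5), (46, 24.2), (48, 20.2), (50, 19.8), (52, 20.0), (54, 20.6), (56, 24.7), (58, 27.2), (60, 27.9), (62, 28.1)]
60 [(38, 28.3), (40, 28.2), (42, 27.2), (44, 25.1), (46, 20.6), (48, 20.2), (50, 20.3), (52, 20.1), (54, 20.7), (56, 24.4), (58, 27.1), (60, 28.1), (62, 28.2)]
-50 [(73, 28.1), (75, 28.1), (77, 27.0), (79, 24.9), (81, 18.9), (83, 18.8), (85, 18.9), (87, 19.0), (89, 19.2), (91, 25.1), (93, 27.2), (95, 28.1), (97, 28.1)]
-8 [(73, 248.6), (75, 247.1), (77, 27.4), (79, 24.6), (81, 19.4), (83, 19.7), (85, 19.6), (87, 19.5), (89, 19.7), (91, 25.6), (93, 27.4), (95, 28.3), (97, 28.2)]
```

The picture shows the groove from (232,320) by the green dot, round the corner at (385,218), to (310,115) by the red dot. The top and wrist fits of the cover agree to about 1 mm, and the groove floor shows about 9.2 mm deep at the ends. On to the stylus.

>>> {"method": "arm_command", "body": {
  "moves": [
    [[0,0,0,-0.25,-0.97,-0.06,0.2],[0,0,0,-0.25,-0.97,-0.06,0.2],[0,0,0,-0.25,-0.97,-0.06,0.2],[0,0,0,-0.25,-0.97,-0.06,0.2],[0,0,0,-0.25,-0.97,-0.06,0.2],[0,0,0,-0.25,-0.97,-0.06,0.2],[0,0,0,-0.25,-0.97,-0.06,0.2],[0,0,0,-0.25,-0.97,-0.06,0.2],[0,0,0,-0.25,-0.97,-0.06,0.2],[0,0,0,-0.25,-0.97,-0.06,0.2],[0,0,0,-0.25,-0.97,-0.06,0.2],[0,0,0,-0.25,-0.97,-0.06,0.2],[0,0,0,-0.25,-0.97,-0.06,0.2],[0,0,0.032,0,0,0,0.2],[0,0,0,0,0,0,0.2],[0,0,0,0,0,0,0.2]]
  ]
}}

```text
t: 3.37
eef_pos: [0.4541, -0.2948, 0.2115]
orientation: [[-0.897, 0.443, -0.0], [0.443, 0.897, 0.001], [0.001, 0.001, -1.0]]
wrist_force: [0.4, 0.1, -0.6]
finger_gap: 0.0514
finger_force: 0.0
```

Run:
```python
from h import *
im,d=imaging.get_image("wrist");cv2.imwrite("pics/w2.png",im[:,:,::-1])
s=manip.read_state();print(s["t"],s["eef_pos"],s["finger_gap"],np.degrees(np.arctan2(s["orientation"][1,1],s["orientation"][0,1])))
m=hsvm(im,(20,100,60),(36,255,255));P=cloud("wrist",im,d,m>0)
near=np.hypot(P[:,0]-.454,P[:,1]+.295)<0.04
H=P[near&(P[:,2]>.111)];print(len(H),H.mean(0),np.median(H[:,2]),cv2.minAreaRect((H[:,:2]*1000).astype(np.float32)))
m=hsvm(im,(95,100,40),(130,255,255));P=cloud("wrist",im,d,m>0)
near=(np.hypot(P[:,0]-.454,P[:,1]+.295)<0.055)&(abs(P[:,2]-.045)<.004);B=P[near];print(len(B),np.median(B[:,2]),cv2.minAreaRect((B[:,:2]*1000).astype(np.float32)))
```

```text
3.4167 [ 0.45413005 -0.2945184   0.2114395 ] 0.05145894868590822 63.74101390683435
453 [ 0.45130504 -0.29513594  0.11517351] 0.11524611452325337 ((451.6731262207031, -295.580810546875), (16.05323600769043, 15.683438301086426), 67.27069854736328)
4247 0.04534227255105855 ((451.9474792480469, -295.38323974609375), (69.23477172851562, 69.70784759521484), 63.68818664550781)
```

View pics/w2.png

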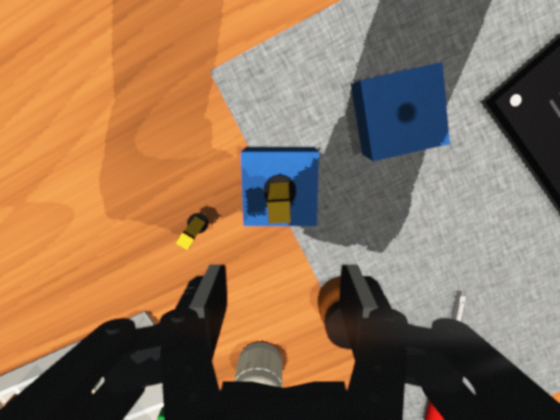

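The picture shows the stylus in the stand at (280,195), with the small one aside at (190,230). The handle top is at height 0.115 as expected, and its axis is at (0.4516, -0.2954).

>>> {"method": "arm_command", "body": {
  "moves": [
    [[0,0,0,0.06,-0.06,0.3,0.2],[0,0,0,0,0,0.9,0.2],[0,0,0,0,0,0.9,0.2],[0,0,0,0,0,0.9,0.2],[0,0,0,0,0,0.9,0.2],[0,0,0,0,0,0.6,0.2],[0,0,0,0,0,0.43,0.2],[0,0,0,0,0,0,0.2],[0,0,0,0,0,0,-1],[0,0,0,0,0,0,-1],[0,0,0,0,0,0,-1],[0,0,0,0,0,0,-1],[0,0,0,0,0,0,-1],[0,0,0,0,0,0,-1],[0,0,0,0,0,0,-1],[0,0,0,0,0,0,-1]]
  ]
}}

```text
t: 4.75
eef_pos: [0.4525, -0.2975, 0.0648]
orientation: [[-0.895, 0.446, 0.002], [0.446, 0.895, -0.001], [-0.002, -0.0, -1.0]]
wrist_force: [0.6, 1.7, 7.0]
finger_gap: 0.0149
finger_force: 58.8
```

Run:
```python
from h import *
s=manip.read_state()
for k in s: print(k,np.round(s[k],4).tolist())
```

```text
t 4.75
q [-0.7182, 0.4792, -0.4341, 0.6552, 0.0005, -0.256]
joint_velocities [-0.0003, -0.0005, 0.001, 0.0004, 0.0007, -0.0011]
tau [-0.4779, -43.4155, 19.2123, -0.3075, -0.2337, 0.0141]
eef_pos [0.4525, -0.2975, 0.0648]
orientation [[-0.8951, 0.4459, 0.0021], [0.4459, 0.8951, -0.0012], [-0.0024, -0.0002, -1.0]]
wrist_force [0.6181, 1.7366, 7.0329]
moment [0.1963, 0.0164, 0.0238]
finger_force 58.8195
finger_gap 0.0149
```

>>> {"method": "arm_command", "body": {
  "moves": [
    [[0,0,0,0,0,-0.6,-1],[0,0,0,0,0,-0.9,-1],[0,0,0,0,0,-0.9,-1],[0,0,0,0,0.5,0,-1],[0,0,0,0,0.9,0,-1],[0,0,0,0,0.9,0,-1],[0,0,0,0,0.9,0,-1],[0,0,0,0,0.9,0,-1],[0,0,0,0,0.9,0,-1],[0,0,0,0,0.9,0,-1],[0,0,0,0,0.9,0,-1],[0,0,0,0,0.9,0,-1],[0,0,0,0,0.9,0,-1],[0,0,0,0,0.9,0,-1],[0,0,0,0,0.9,0,-1],[0,0,0,0,0.9,0,-1],[0,0,0,0,0,0,-1]]
  ]
}}

```text
t: 6.17
eef_pos: [0.6046, 0.0105, 0.1357]
orientation: [[-0.897, 0.442, 0.002], [0.442, 0.897, 0.002], [-0.001, 0.002, -1.0]]
wrist_force: [-0.0, -0.6, -0.5]
finger_gap: 0.0152
finger_force: 58.8
```

>>> {"method": "arm_command", "body": {
  "moves": [
    [[0,0,-0.035,0,0,0,-1],[0,0,-0.035,0,0,0,-1],[0,0,-0.035,0,0,0,-1],[0,0,-0.035,0,0,0,-1],[0,0,-0.035,0,0,0,-1],[0,0,-0.035,0,0,0,-1],[0,0,-0.033,0,0,0,-1],[0,0,0,0,0,0,-1],[0,0,0,0,0,0,-1]]
  ]
}}

```text
t: 6.92
eef_pos: [0.6026, 0.006, 0.1356]
orientation: [[-0.956, -0.294, -0.0], [-0.294, 0.956, -0.0], [0.0, -0.0, -1.0]]
wrist_force: [0.8, -0.2, -1.3]
finger_gap: 0.0149
finger_force: 58.8
```

Run:
```python
from h import *
im,d=imaging.get_image("wrist");cv2.imwrite("pics/w3.png",cv2.resize(im[100:400,100:460,::-1],None,fx=2,fy=2));np.savez("w3.npz",im=im,d=d,pose=imaging.camera_info("wrist")["pose"])
s=manip.read_state();R=s["orientation"];p=s["eef_pos"];print(s["t"],np.round(p,4),s["finger_gap"],s["finger_force"],s["wrist_force"],np.round(R,4).tolist())
v,u=np.mgrid[:420,:560];P=pts("wrist",imaging.camera_info("wrist"),np.c_[u.ravel(),v.ravel()],d.ravel());q=(P-p)@R*1000
ok=(d.ravel()>0)&(np.hypot(q[:,0],q[:,1])<22)
for z in range(-14,64,4):
    m=ok&(abs(q[:,2]-z)<2)
    if m.sum(): print(z,m.sum(),np.round([q[m,0].min(),q[m,0].max(),q[m,1].min(),q[m,1].max(),u.ravel()[m].mean(),v.ravel()[m].mean()],1))
```

```text
6.9667 [0.6026 0.0061 0.1356] 0.014918663424687603 58.77824664115906 [ 0.66091805 -0.34746588 -0.92104803] [[-0.9558, -0.2939, -0.0003], [-0.2939, 0.9558, -0.0001], [0.0003, -0.0, -1.0]]
-14 426 [  4.7  10.2 -20.8  21.2 282.7 275.1]
-10 418 [  4.8  10.4 -20.4  21.  283.3 270.2]
-6 280 [  4.7  10.2 -19.   19.  283.  265.4]
-2 156 [  7.7   9.4 -13.1  13.4 284.5 261.3]
2 129 [  7.6   8.9  -7.7   8.  283.1 257.5]
6 111 [  7.5   9.   -7.4   8.2 283.5 253.9]
10 112 [  7.4   8.9  -7.6   8.4 283.9 250.6]
14 765 [  0.6  15.6 -14.4  15.3 283.8 245.9]
18 270 [-1.000e-01  1.580e+01 -1.400e+01  1.540e+01  2.830e+02  2.417e+02]
22 4 [  5.1  14.1 -10.   14.6 279.  238. ]
50 1 [  3.6   3.6  -0.4  -0.4 282.  230. ]
54 16 [  2.3   3.6  -1.6   2.7 283.9 229.2]
58 5 [  2.4   3.1  -1.6   2.7 282.6 228.4]
```

View pics/w3.png

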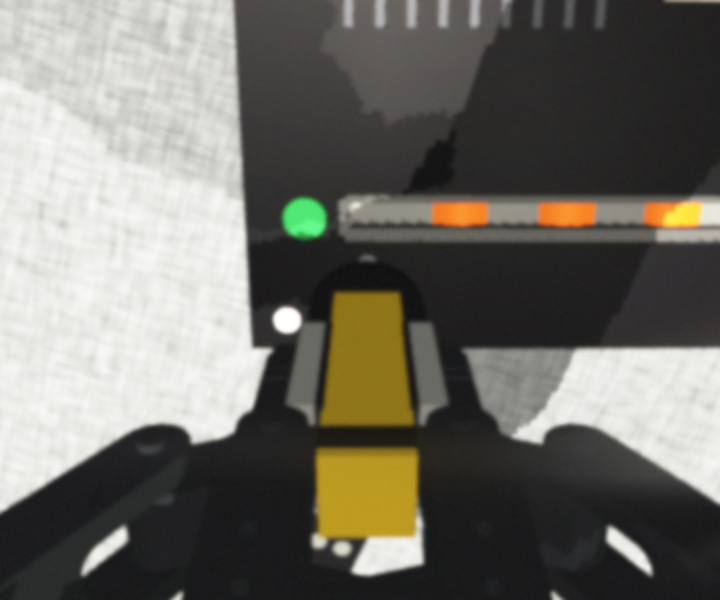

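The picture shows the stylus held straight between the pads. The guard is near (367,285) in the crop and the groove start near (345,218), with the green dot at (304,218). The handle faces and guard put the tip about 0.5 mm off the TCP axis and 58 mm beyond it. Now I register tip and groove in the tool frame.

Run:
```python
from h import *
s=np.load("w3.npz");im,d=s["im"],s["d"];st=manip.read_state();R=st["orientation"];p=st["eef_pos"]
inf=imaging.camera_info("wrist");inf["pose"]=s["pose"]
v,u=np.mgrid[:420,:560];P=pts("wrist",inf,np.c_[u.ravel(),v.ravel()],d.ravel());q=(P-p)@R*1000;z=P[:,2]*1000
Rc=np.array([[np.cos(a:=np.radians(17.2)),-np.sin(a)],[np.sin(a),np.cos(a)]]);t=np.array([.5287,.0769])
for n,c in [("start",(50,-90)),("green",(50,-112)),("corner",(50,85)),("end",(-60,85))]:
    w=Rc@np.array(c)/1000+t; print(n,np.round(w,4),"tool",np.round(((np.r_[w,0]-p)@R*1000)[:2],1))
for c,a,w in blobs("wrist",im,d,(45,120,50),(80,255,255),25): print("green",c,np.round((w-p)@R*1000,1))
for y in (15,50,55,90):
    m=(abs(q[:,1]-y)<6)&(d.ravel()>0);print(y,[(x,round(float(np.median(z[m&(abs(q[:,0]-x)<.7)])),1)) for x in range(-12,13,2) if (m&(abs(q[:,0]-x)<.7)).any()])
m=(abs(q[:,0])<2.5)&(d.ravel()>0)
print([(y,round(float(np.median(z[m&(abs(q[:,1]-y)<.7)])),1)) for y in range(-14,30,2) if (m&(abs(q[:,1]-y)<.7)).any()])
```

```text
start [0.6031 0.0057] tool [-0.4 -0.5]
green [ 0.6096 -0.0153] tool [ -0.4 -22.5]
corner [0.5513 0.1729] tool [ -0.  174.5]
end [0.4462 0.1404] tool [110.  174.3]
green [251.88395062 208.75802469] [  0.3 -23.3 106.9]
green [545.45887446 374.30735931] [-175.6  260.   123.1]
green [532.4029304  387.13553114] [-193.1  252.1  124.9]
15 [(-12, 28.0), (-10, 28.5), (-8, 101.1), (-6, 25.1), (-4, 19.9), (-2, 20.1), (0, 19.7), (2, 120.2), (4, 120.9), (6, 157.7), (8, 120.1), (10, 179.1), (12, 181.1)]
50 [(-12, 28.0), (-10, 28.4), (-8, 27.0), (-6, 25.0), (-4, 19.8), (-2, 19.7), (0, 19.5), (2, 19.8), (4, 215.8), (6, 216.3), (8, 216.7), (10, 213.6), (12, 215.7)]
55 [(-12, 28.0), (-10, 28.3), (-8, 26.9), (-6, 24.3), (-4, 19.6), (-2, 19.7), (0, 19.5), (2, 19.6), (4, 21.1), (6, 25.5), (8, 27.4), (10, 216.4), (12, 217.8)]
90 [(-12, 28.0), (-10, 28.2), (-8, 26.9), (-6, 24.5), (-4, 19.9), (-2, 20.3), (0, 20.0), (2, 20.1), (4, 21.3), (6, 25.4), (8, 27.3), (10, 28.5), (12, 28.1)]
[(-14, 29.2), (-12, 28.4), (-10, 120.3), (-8, 185.4), (-6, 185.9), (-4, 185.9), (-2, 185.9), (0, 185.8), (2, 186.0), (4, 185.9), (6, 185.8), (8, 185.6), (10, 181.4), (12, 119.2), (14, 19.9), (16, 19.6), (18, 19.0), (20, 19.1), (22, 19.3), (24, 19.4), (26, 190.1), (28, 191.0)]
```

>>> {"method": "arm_command", "body": {
  "moves": [
    [[0,0,0,-0.025,0.1,0.6,-1],[0,0,0,0,0,0.6,-1],[0,0,0,0,0,0.3,-1],[0,0,0,0,0,0.1,-1],[0,0,0,0,0,0.05,-1],[0,0,0,0,0,0.05,-1],[0,0,0,0,0,0.05,-1],[0,0,0,0,0,0.05,-1],[0,0,0,0,0,0.05,-1],[0,0,0,0,0,0,-1],[0,0,0,0,0,0,-1],[0,0,0,0,0,0,-1]]
  ]
}}

```text
t: 7.97
eef_pos: [0.6028, 0.0095, 0.0802]
orientation: [[-0.955, -0.297, 0.0], [-0.297, 0.955, -0.0], [-0.0, -0.0, -1.0]]
wrist_force: [0.6, 0.6, 0.5]
finger_gap: 0.0153
finger_force: 58.8
```

```bash
cat > st.py <<'E'
from h import *
s=manip.read_state();p=s["eef_pos"];R=s["orientation"]
Rc=np.array([[np.cos(a:=np.radians(17.2)),-np.sin(a)],[np.sin(a),np.cos(a)]]);t=np.array([.5287,.0769])
tip=p+R@np.array([.0005,.0005,.0578]);F=s["wrist_force"]
print("t",round(s["t"],2),"tcp",np.round(p,4),"tip cover",np.round((tip[:2]-t)@Rc*1000,1),"tipz",round(tip[2]*1000,2),"F tool-dir along legs(y,x)",np.round([F@R[:,1],F@R[:,0]],1),"Fz",round(F[2],1),"M",np.round(s["moment"],2), "z",np.round(R[:,2],4))
E
python3 st.py
```

```text
t 7.97 tcp [0.6028 0.0095 0.0802] tip cover [ 50.3 -85.8] tipz 22.44 F tool-dir along legs(y,x) [ 0.4 -0.7] Fz 0.5 M [-0.02 -0.04  0.02] z [ 2.e-04 -0.e+00 -1.e+00]
```

>>> {"method": "arm_command", "body": {
  "moves": [
    [[0,0,0,0,0,0.03,-1],[0,0,0,0,0,0.03,-1],[0,0,0,0,0,0.03,-1],[0,0,0,0,0,0.02,-1],[0,0,0,0,0,0,-1],[0,0,0,0,0,0,-1]]
  ]
}}

```text
t: 8.47
eef_pos: [0.6031, 0.0095, 0.0779]
orientation: [[-0.955, -0.297, 0.001], [-0.297, 0.955, -0.0], [-0.001, -0.0, -1.0]]
wrist_force: [-1.9, 0.8, 6.7]
finger_gap: 0.0156
finger_force: 60.0
```

```bash
python3 st.py
```

```text
t 8.47 tcp [0.6031 0.0095 0.0779] tip cover [ 50.7 -85.9] tipz 20.08 F tool-dir along legs(y,x) [1.4 1.6] Fz 6.7 M [0.02 0.53 0.03] z [ 1.2e-03 -1.0e-04 -1.0e+00]
```

>>> {"method": "arm_command", "body": {
  "moves": [
    [[0,0,0,0.005,0.06,-0.001,-1],[0,0,0,0.005,0.08,-0.001,-1],[0,0,0,0,0.08,-0.001,-1],[0,0,0,0,0.08,0,-1],[0,0,0,0,0.08,-0.001,-1],[0,0,0,0,0.08,-0.001,-1],[0,0,0,0,0.08,0,-1]]
  ]
}}

```text
t: 9.05
eef_pos: [0.5992, 0.0237, 0.078]
orientation: [[-0.955, -0.296, 0.003], [-0.296, 0.955, -0.003], [-0.002, -0.004, -1.0]]
wrist_force: [1.5, -5.4, 5.8]
finger_gap: 0.015
finger_force: 59.5
```

```bash
python3 st.py
```

```text
t 9.05 tcp [0.5992 0.0237 0.078 ] tip cover [ 51.3 -71.4] tipz 20.23 F tool-dir along legs(y,x) [-5.6  0.2] Fz 5.8 M [-1.28 -0.38 -0.05] z [ 0.0033 -0.003  -1.    ]
```

>>> {"method": "arm_command", "body": {
  "moves": [
    [[0,0,0,0.01,0.08,-0.001,-1],[0,0,0,0.01,0.08,0,-1],[0,0,0,0.01,0.08,-0.001,-1],[0,0,0,0,0.08,0,-1],[0,0,0,0,0.08,-0.001,-1],[0,0,0,0,0.08,-0.001,-1],[0,0,0,0,0.08,0,-1],[0,0,0,0,0.08,-0.001,-1]]
  ]
}}

```text
t: 9.72
eef_pos: [0.5928, 0.0418, 0.0783]
orientation: [[-0.955, -0.296, 0.004], [-0.296, 0.955, -0.003], [-0.003, -0.004, -1.0]]
wrist_force: [2.5, -4.1, 6.7]
finger_gap: 0.0153
finger_force: 59.8
```

```bash
python3 st.py
```

```text
t 9.72 tcp [0.5928 0.0418 0.0783] tip cover [ 50.5 -52.2] tipz 20.48 F tool-dir along legs(y,x) [-4.7 -1.2] Fz 6.7 M [-1.14 -0.35 -0.01] z [ 0.0036 -0.0029 -1.    ]
```

>>> {"method": "arm_command", "body": {
  "moves": [
    [[0,0,0,0,0.08,0.003,-1],[0,0,0,0,0.08,0.003,-1],[0,0,0,0,0.08,0,-1],[0,0,0,0,0.08,-0.001,-1],[0,0,0,0,0.08,0,-1],[0,0,0,0,0.08,-0.001,-1],[0,0,0,0,0.08,0,-1],[0,0,0,0,0.08,-0.001,-1],[0,0,0,0,0.08,0,-1],[0,0,0,0,0.08,-0.001,-1]]
  ]
}}

```text
t: 10.55
eef_pos: [0.5857, 0.0646, 0.0782]
orientation: [[-0.955, -0.296, 0.004], [-0.296, 0.955, -0.003], [-0.003, -0.004, -1.0]]
wrist_force: [0.6, -5.3, 6.3]
finger_gap: 0.0152
finger_force: 59.7
```

```bash
python3 st.py
```

```text
t 10.55 tcp [0.5857 0.0646 0.0782] tip cover [ 50.5 -28.4] tipz 20.42 F tool-dir along legs(y,x) [-5.3  1. ] Fz 6.3 M [-1.4  -0.46  0.02] z [ 0.0038 -0.0034 -1.    ]
```

>>> {"method": "arm_command", "body": {
  "moves": [
    [[0,0,0,0,0.08,0.002,-1],[0,0,0,0,0.08,0,-1],[0,0,0,0,0.08,0,-1],[0,0,0,0,0.08,-0.001,-1],[0,0,0,0,0.08,0,-1],[0,0,0,0,0.08,-0.001,-1],[0,0,0,0,0.08,0,-1],[0,0,0,0,0.08,-0.001,-1],[0,0,0,0,0.08,0,-1],[0,0,0,0,0.08,-0.001,-1],[0,0,0,0,0.08,0,-1],[0,0,0,0,0.08,-0.001,-1]]
  ]
}}

```text
t: 11.55
eef_pos: [0.5772, 0.0921, 0.0783]
orientation: [[-0.955, -0.296, 0.004], [-0.296, 0.955, -0.003], [-0.003, -0.004, -1.0]]
wrist_force: [1.2, -5.2, 6.7]
finger_gap: 0.0153
finger_force: 59.9
```

```bash
python3 st.py
```

```text
t 11.55 tcp [0.5772 0.0921 0.0783] tip cover [50.5  0.4] tipz 20.53 F tool-dir along legs(y,x) [-5.3  0.4] Fz 6.7 M [-1.44 -0.49  0.05] z [ 0.0039 -0.0035 -1.    ]
```

```bash
cat > ck.py <<'E'
from h import *
im,d=imaging.get_image("wrist");inf=imaging.camera_info("wrist")
Rc=np.array([[np.cos(a:=np.radians(17.2)),-np.sin(a)],[np.sin(a),np.cos(a)]]);t=np.array([.5287,.0769])
v,u=np.mgrid[:420,:560];P=pts("wrist",inf,np.c_[u.ravel(),v.ravel()],d.ravel());q=(P[:,:2]-t)@Rc*1000;z=P[:,2]*1000
ok=(d.ravel()>0)&(z<32)
print([(y,round(float(np.median(z[m])),1)) for y in range(-88,90,4) if (m:=ok&(abs(q[:,0]-50)<2.5)&(abs(q[:,1]-y)<2)).sum()>5])
print([(x,round(float(np.median(z[m])),1)) for x in range(46,-62,-4) if (m:=ok&(abs(q[:,1]-85)<2.5)&(abs(q[:,0]-x)<2)).sum()>5])
E
python3 ck.py
```

```text
[(-88, 18.9), (-84, 18.9), (-80, 19.1), (-76, 19.0), (-72, 19.3), (-68, 19.2), (-64, 19.1), (-60, 19.1), (-56, 19.1), (-52, 19.1), (-48, 19.5), (-44, 19.3), (-40, 19.3), (-36, 19.2), (-32, 19.2), (-28, 19.4), (-24, 19.3), (-20, 19.5), (-16, 19.5), (-12, 19.4), (-8, 19.7), (-4, 19.5), (0, 22.3), (4, 19.9), (8, 19.6), (12, 19.5), (16, 19.7), (20, 19.9), (24, 21.1), (28, 22.1), (32, 22.4), (36, 22.2), (40, 21.3), (44, 20.0), (48, 19.7), (52, 20.0), (56, 20.0), (60, 19.9), (64, 20.1), (68, 20.2), (72, 20.1), (76, 20.2), (80, 20.2), (84, 20.2), (88, 20.6)]
[(46, 20.2), (42, 19.9), (38, 20.0), (34, 20.1), (30, 19.9), (26, 19.7), (22, 20.6), (18, 21.7), (14, 22.3), (10, 22.3), (6, 21.6), (2, 20.2), (-2, 19.5), (-6, 19.5), (-10, 19.5), (-14, 19.4), (-18, 20.2), (-22, 21.1), (-26, 21.6), (-30, 21.3), (-34, 20.5), (-38, 19.2), (-42, 19.0), (-46, 19.1), (-50, 18.9), (-54, 18.8), (-58, 18.9)]
```

Catches 1 and 2 are flush with the floor, so I carry on past catch 3 in the same way.

>>> {"method": "arm_command", "body": {
  "moves": [
    [[0,0,0,0,0.08,0.001,-1],[0,0,0,0,0.08,0,-1],[0,0,0,0,0.08,0,-1],[0,0,0,0,0.08,-0.001,-1],[0,0,0,0,0.08,0,-1],[0,0,0,0,0.08,-0.001,-1],[0,0,0,0,0.08,0,-1],[0,0,0,0,0.08,-0.001,-1],[0,0,0,0,0.08,0,-1],[0,0,0,0,0.08,-0.001,-1],[0,0,0,0,0.08,0,-1],[0,0,0,0,0.08,-0.001,-1],[0,0,0,0,0.08,0,-1],[0,0,0,0,0.08,-0.001,-1]]
  ]
}}

```text
t: 12.77
eef_pos: [0.5673, 0.1243, 0.0786]
orientation: [[-0.955, -0.296, 0.004], [-0.296, 0.955, -0.003], [-0.003, -0.004, -1.0]]
wrist_force: [1.3, -3.8, 6.0]
finger_gap: 0.0151
finger_force: 59.9
```

```bash
python3 st.py
```

```text
t 12.77 tcp [0.5673 0.1243 0.0786] tip cover [50.6 34.1] tipz 20.8 F tool-dir along legs(y,x) [-4.1 -0.2] Fz 6.0 M [-1.28 -0.45  0.03] z [ 0.004 -0.003 -1.   ]
```

>>> {"method": "arm_command", "body": {
  "moves": [
    [[0,0,0,0,0.08,0.003,-1],[0,0,0,0,0.08,0,-1],[0,0,0,0,0.08,0,-1],[0,0,0,0,0.08,-0.001,-1],[0,0,0,0,0.08,0,-1],[0,0,0,0,0.08,-0.001,-1],[0,0,0,0,0.08,0,-1],[0,0,0,0,0.08,-0.001,-1],[0,0,0,0,0.08,0,-1],[0,0,0,0,0.08,-0.001,-1],[0,0,0,0,0.08,0,-1],[0,0,0,0,0.08,-0.001,-1],[0,0,0,0,0.08,0,-1],[0,0,0,0,0.08,-0.001,-1],[0,0,0,0,0.08,0,-1],[0,0,0,0,0.08,-0.001,-1]]
  ]
}}

```text
t: 14.1
eef_pos: [0.5559, 0.1606, 0.0786]
orientation: [[-0.955, -0.296, 0.004], [-0.296, 0.955, -0.004], [-0.003, -0.005, -1.0]]
wrist_force: [1.9, -5.9, 6.6]
finger_gap: 0.0152
finger_force: 59.8
```

```bash
python3 st.py
```

```text
t 14.1 tcp [0.5559 0.1606 0.0786] tip cover [50.4 72.1] tipz 20.84 F tool-dir along legs(y,x) [-6.3 -0.1] Fz 6.6 M [-1.69 -0.51 -0.02] z [ 0.0041 -0.004  -1.    ]
```

>>> {"method": "arm_command", "body": {
  "moves": [
    [[0,0,0,0,0.08,0,-1],[0,0,0,0,0.08,-0.001,-1],[0,0,0,0,0.08,0,-1],[0,0,0,0,0.08,0,-1],[0,0,0,0.03,0.05,0,-1],[0,0,0,0.06,0.01,0,-1],[0,0,0,0.08,0,0,-1],[0,0,0,0.08,0,0.001,-1],[0,0,0,0.08,0,0.001,-1]]
  ]
}}

```text
t: 14.85
eef_pos: [0.5437, 0.1713, 0.0787]
orientation: [[-0.955, -0.297, 0.005], [-0.297, 0.955, 0.003], [-0.006, 0.001, -1.0]]
wrist_force: [4.4, 1.8, 5.2]
finger_gap: 0.0151
finger_force: 59.7
```

```bash
python3 st.py
```

```text
t 14.85 tcp [0.5437 0.1713 0.0787] tip cover [42.1 86.3] tipz 20.92 F tool-dir along legs(y,x) [ 0.4 -4.8] Fz 5.2 M [ 0.39 -1.18 -0.02] z [ 0.0053  0.0026 -1.    ]
```

>>> {"method": "arm_command", "body": {
  "moves": [
    [[0,0,0,0.08,-0.01,0.004,-1],[0,0,0,0.08,-0.01,0.004,-1],[0,0,0,0.08,-0.01,0.001,-1],[0,0,0,0.08,0,0.001,-1],[0,0,0,0.08,0,0.001,-1],[0,0,0,0.08,0,0.001,-1],[0,0,0,0.08,0,0.001,-1],[0,0,0,0.08,0,0.001,-1],[0,0,0,0.08,0,0.001,-1]]
  ]
}}

```text
t: 15.6
eef_pos: [0.5245, 0.1644, 0.0787]
orientation: [[-0.955, -0.297, 0.008], [-0.297, 0.955, 0.003], [-0.008, 0.001, -1.0]]
wrist_force: [5.6, 1.8, 6.1]
finger_gap: 0.015
finger_force: 59.7
```

```bash
python3 st.py
```

```text
t 15.6 tcp [0.5245 0.1644 0.0787] tip cover [21.8 85.4] tipz 20.86 F tool-dir along legs(y,x) [ 0.1 -6. ] Fz 6.1 M [ 0.52 -1.54  0.03] z [ 0.0075  0.0035 -1.    ]
```

>>> {"method": "arm_command", "body": {
  "moves": [
    [[0,0,0,0.08,0,0.003,-1],[0,0,0,0.08,0,0.003,-1],[0,0,0,0.08,0,0.001,-1],[0,0,0,0.08,0,0.001,-1],[0,0,0,0.08,0,0.001,-1],[0,0,0,0.08,0,0.001,-1],[0,0,0,0.08,0,0.001,-1],[0,0,0,0.08,0,0.001,-1],[0,0,0,0.08,0,0.001,-1],[0,0,0,0.08,0,0.001,-1],[0,0,0,0.08,0,0.001,-1]]
  ]
}}

```text
t: 16.52
eef_pos: [0.499, 0.1564, 0.0781]
orientation: [[-0.955, -0.297, 0.007], [-0.297, 0.955, 0.003], [-0.008, 0.001, -1.0]]
wrist_force: [4.7, 0.9, 6.2]
finger_gap: 0.0151
finger_force: 59.7
```

```bash
python3 st.py
```

```text
t 16.52 tcp [0.499  0.1564 0.0781] tip cover [-4.9 85.3] tipz 20.32 F tool-dir along legs(y,x) [-0.5 -4.8] Fz 6.2 M [ 0.43 -1.42  0.01] z [ 0.007   0.0032 -1.    ]
```

>>> {"method": "arm_command", "body": {
  "moves": [
    [[0,0,0,0.08,0,0.003,-1],[0,0,0,0.08,0,0.003,-1],[0,0,0,0.08,0,0.001,-1],[0,0,0,0.08,0,0.001,-1],[0,0,0,0.08,0,0.001,-1],[0,0,0,0.08,0,0.001,-1],[0,0,0,0.08,0,0.001,-1],[0,0,0,0.08,0,0.001,-1],[0,0,0,0.08,0,0.001,-1],[0,0,0,0.08,0,0.001,-1]]
  ]
}}

```text
t: 17.35
eef_pos: [0.4767, 0.1494, 0.078]
orientation: [[-0.955, -0.297, 0.008], [-0.297, 0.955, 0.003], [-0.009, 0.001, -1.0]]
wrist_force: [5.0, 0.3, 8.2]
finger_gap: 0.0156
finger_force: 59.8
```

```bash
python3 st.py
```

```text
t 17.35 tcp [0.4767 0.1494 0.078 ] tip cover [-28.3  85.2] tipz 20.18 F tool-dir along legs(y,x) [-1.2 -4.9] Fz 8.2 M [ 0.45 -1.39 -0.04] z [ 0.008   0.0033 -1.    ]
```

>>> {"method": "arm_command", "body": {
  "moves": [
    [[0,0,0,0.08,0,0,-1],[0,0,0,0.08,0,0,-1],[0,0,0,0.08,0,0.001,-1],[0,0,0,0.08,0,0,-1],[0,0,0,0.08,0,0.001,-1],[0,0,0,0.08,0,0.001,-1],[0,0,0,0.08,0,0.001,-1],[0,0,0,0.08,0,0.001,-1],[0,0,0,0.08,0,0.001,-1],[0,0,0,0.08,0,0.001,-1]]
  ]
}}

```text
t: 18.18
eef_pos: [0.4537, 0.1422, 0.0775]
orientation: [[-0.955, -0.297, 0.008], [-0.297, 0.955, 0.003], [-0.008, 0.001, -1.0]]
wrist_force: [5.6, 2.0, 6.3]
finger_gap: 0.0154
finger_force: 59.8
```

```bash
python3 st.py
```

```text
t 18.18 tcp [0.4537 0.1422 0.0775] tip cover [-52.4  85.1] tipz 19.74 F tool-dir along legs(y,x) [ 0.3 -6. ] Fz 6.3 M [ 0.48 -1.54 -0.  ] z [ 0.0077  0.0033 -1.    ]
```

>>> {"method": "arm_command", "body": {
  "moves": [
    [[0,0,0,0.08,0,0.001,-1],[0,0,0,0.08,0,0.001,-1],[0,0,0,0.06,0,0.001,-1],[0,0,0,0.01,0,0,-1],[0,0,0,0,0,0,-1],[0,0,0,0,0,0,-1]]
  ]
}}

```text
t: 18.68
eef_pos: [0.446, 0.1399, 0.0773]
orientation: [[-0.955, -0.297, 0.006], [-0.297, 0.955, 0.002], [-0.006, 0.001, -1.0]]
wrist_force: [2.5, 1.4, 9.8]
finger_gap: 0.0151
finger_force: 60.0
```

```bash
python3 st.py; python3 ck.py
```

```text
t 18.68 tcp [0.446  0.1399 0.0773] tip cover [-60.5  85.1] tipz 19.51 F tool-dir along legs(y,x) [ 0.6 -2.8] Fz 9.8 M [ 0.24 -0.8   0.  ] z [ 0.0057  0.0025 -1.    ]
[(-88, 19.0), (-84, 19.3), (-80, 19.1), (-76, 18.8), (-72, 18.8), (-12, 19.5), (-8, 19.5), (68, 20.1), (72, 19.9), (80, 20.1), (84, 20.1), (88, 20.3)]
[(46, 19.9)]
```

>>> {"method": "arm_command", "body": {
  "moves": [
    [[0,0,0,0,0,-0.2,-1],[0,0,0,0,0,-0.5,-1],[0,0,0,0,0,-0.9,-1],[0,0,0,0,0,-0.9,-1],[0,0,0,-0.5,-0.5,-0.3,-1],[0,0,0,-0.9,-0.9,0,-1],[0,0,0,-0.9,-0.9,0,-1],[0,0,0,-0.4,-0.4,0,-1],[0,0,0,0,0,0,-1]]
  ]
}}

```text
t: 19.48
eef_pos: [0.5468, 0.0838, 0.1591]
orientation: [[-0.956, -0.294, 0.0], [-0.294, 0.956, 0.0], [-0.0, 0.0, -1.0]]
wrist_force: [0.1, 0.2, -1.2]
finger_gap: 0.0154
finger_force: 58.8
```

```bash
python3 st.py; python3 ck.py
python3 - <<'E'
from h import *
im,d=imaging.get_image("wrist");cv2.imwrite("pics/w4.png",im[:,:,::-1])
E
```

```text
t 19.48 tcp [0.5468 0.0838 0.1591] tip cover [18.8  1.8] tipz 101.3 F tool-dir along legs(y,x) [ 0.1 -0.2] Fz -1.2 M [ 0.02 -0.02  0.04] z [ 0.e+00  1.e-04 -1.e+00]
[(-88, 18.6), (-84, 18.6), (-80, 18.7), (-76, 18.7), (-72, 18.7), (-68, 18.7), (-64, 19.1), (-60, 18.8), (-56, 19.0), (-52, 18.9), (-48, 19.1), (-44, 18.9), (-40, 19.1), (-36, 18.9), (-32, 19.0), (-28, 19.2), (-24, 18.8), (-20, 19.1), (-16, 19.1), (-12, 19.0), (-8, 19.4), (16, 18.8), (20, 19.4), (24, 19.4), (28, 19.1), (32, 19.4), (36, 19.3), (40, 19.4), (44, 19.4), (48, 19.5), (52, 19.7), (56, 19.7), (60, 19.5), (64, 19.7), (68, 19.4), (72, 19.7), (76, 19.7), (80, 19.7), (84, 19.8), (88, 20.0)]
[(46, 19.6), (42, 19.8), (38, 19.9), (34, 19.5), (30, 19.6), (26, 19.5), (22, 19.6), (18, 19.7), (14, 19.5), (10, 19.2), (6, 19.6), (2, 19.5), (-2, 19.0), (-6, 18.9), (-10, 19.1), (-14, 18.7), (-18, 19.3), (-22, 19.0), (-26, 19.0), (-30, 19.2), (-34, 19.1), (-38, 18.9), (-42, 18.6), (-46, 18.9), (-50, 18.5), (-54, 19.0), (-58, 18.6)]
```

View pics/w4.png

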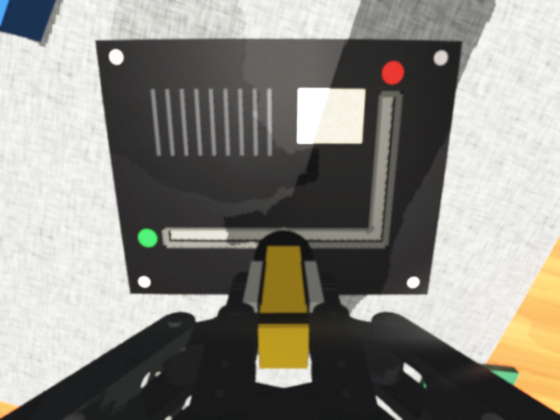

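The picture shows the whole groove, (165,237) to (383,237) to (390,95), with no orange standing up, and the depth along it is smooth. All five catches are home. Now back to the stand.

>>> {"method": "arm_command", "body": {
  "moves": [
    [[0,0,0,0.52,-0.86,0,-1],[0,0,0,0.52,-0.86,0,-1],[0,0,0,0.52,-0.86,0,-1],[0,0,0,0.52,-0.86,0,-1],[0,0,0,0.52,-0.86,0,-1],[0,0,0,0.52,-0.86,0,-1],[0,0,0,0.52,-0.86,0,-1],[0,0,0,0.52,-0.86,0,-1],[0,0,0,0.52,-0.86,0,-1],[0,0,0,0.52,-0.86,0,-1],[0,0,0,0.52,-0.86,0,-1],[0,0,0,0.52,-0.86,0,-1],[0,0,0,0.52,-0.86,0,-1],[0,0,0.035,0,0,0,-1],[0,0,0.035,0,0,0,-1],[0,0,0.035,0,0,0,-1],[0,0,0.035,0,0,0,-1],[0,0,0.035,0,0,0,-1],[0,0,0.035,0,0,0,-1],[0,0,0.033,0,0,0,-1]]
  ]
}}

```text
t: 21.25
eef_pos: [0.4491, -0.2925, 0.1592]
orientation: [[-0.893, 0.45, -0.002], [0.45, 0.893, 0.003], [0.003, 0.001, -1.0]]
wrist_force: [-0.7, -0.1, -0.1]
finger_gap: 0.015
finger_force: 59.0
```

>>> {"method": "arm_command", "body": {
  "moves": [
    [[0,0,0,0,0,0,-1],[0,0,0,0,0,0,-1],[0,0,0,0,0,0,-1]]
  ]
}}

```text
t: 21.5
eef_pos: [0.4499, -0.2939, 0.1596]
orientation: [[-0.896, 0.443, -0.001], [0.443, 0.896, 0.001], [0.001, 0.001, -1.0]]
wrist_force: [0.1, 0.2, 0.7]
finger_gap: 0.0153
finger_force: 59.0
```

Run:
```python
from h import *
im,d=imaging.get_image("wrist");cv2.imwrite("pics/w5.png",cv2.resize(im[100:400,100:460,::-1],None,fx=2,fy=2))
s=manip.read_state();R=s["orientation"];p=s["eef_pos"];print(s["t"],np.round(p,4),np.round(R,3).tolist())
m=hsvm(im,(95,100,40),(130,255,255));P=cloud("wrist",im,d,m>0)
near=(np.hypot(P[:,0]-.452,P[:,1]+.2954)<0.055)&(abs(P[:,2]-.045)<.004);B=P[near];r=cv2.minAreaRect((B[:,:2]*1000).astype(np.float32));print(len(B),np.median(B[:,2]),r)
print("near stand center in tool (if rect full)",np.round((np.r_[np.array(r[0])/1000,.045]-p)@R*1000,1), "known",np.round((np.array([.4519,-.2954,.045])-p)@R*1000,1))
v,u=np.mgrid[:420,:560];P=pts("wrist",imaging.camera_info("wrist"),np.c_[u.ravel(),v.ravel()],d.ravel());q=(P-p)@R*1000
ok=(d.ravel()>0)&(np.hypot(q[:,0],q[:,1])<22)
for z in (2,6,10,14,18,46,50,54,58):
    m=ok&(abs(q[:,2]-z)<2)
    if m.sum(): print(z,m.sum(),np.round([q[m,0].min(),q[m,0].max(),q[m,1].min(),q[m,1].max()],1))
```

```text
21.55 [ 0.45   -0.2942  0.1596] [[-0.896, 0.444, -0.001], [0.444, 0.896, 0.001], [0.001, 0.0, -1.0]]
6394 0.045363460816631396 ((452.3558349609375, -296.2357177734375), (69.50091552734375, 70.45004272460938), 63.48735427856445)
near stand center in tool (if rect full) [ -3.1  -0.8 114.6] known [ -2.3  -0.3 114.6]
2 125 [ 8.3  9.8 -6.3  9.3]
6 121 [ 8.3  9.4 -6.5  9.1]
10 111 [ 8.2  9.5 -6.7  9.3]
14 757 [  1.1  16.1 -13.5  16.2]
18 287 [  0.9  16.2 -13.6  16.2]
50 1 [4.1 4.1 1.7 1.7]
54 17 [ 2.7  4.4 -0.7  3.5]
58 4 [ 2.8  3.6 -0.7  3.6]
```

View pics/w5.png

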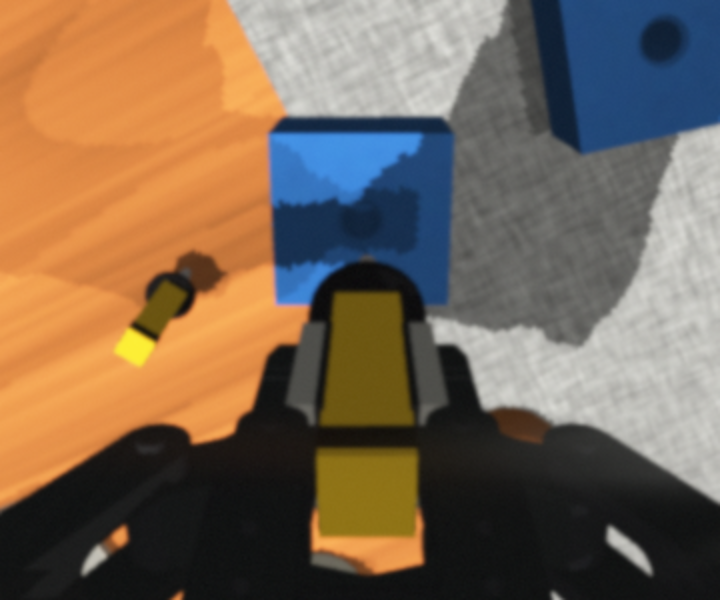

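The picture shows the right stand, with its hole at (361,222) in the crop (full image about (280,211)), just ahead of the tip at (367,260). I let the arm settle and measure the hole against the tip in one frame.

>>> {"method": "arm_command", "body": {
  "moves": [
    [[0,0,0,0,0,0,-1],[0,0,0,0,0,0,-1],[0,0,0,0,0,0,-1],[0,0,0,0,0,0,-1]]
  ]
}}

```text
t: 21.88
eef_pos: [0.4503, -0.2951, 0.1597]
orientation: [[-0.895, 0.446, -0.0], [0.446, 0.895, 0.0], [0.0, 0.0, -1.0]]
wrist_force: [0.7, -0.3, -0.5]
finger_gap: 0.0155
finger_force: 59.0
```

Run:
```python
from h import *
s=manip.read_state();R=s["orientation"];p=s["eef_pos"];inf=imaging.camera_info("wrist");im,d=imaging.get_image("wrist");print(s["t"],np.round(p,4))
v,u=np.mgrid[:420,:560];P=pts("wrist",inf,np.c_[u.ravel(),v.ravel()],d.ravel());q=(P-p)@R*1000
D=d.ravel()>0
for z in (6,14,54,58):
    m=D&(np.hypot(q[:,0],q[:,1])<22)&(abs(q[:,2]-z)<2)
    if m.sum(): print(z,m.sum(),np.round([q[m,0].min(),q[m,0].max(),q[m,1].min(),q[m,1].max()],1))
zs=P[:,2]*1000
top=D&(abs(zs-45.3)<1.2)&(np.hypot(q[:,0]+2,q[:,1])<52)
print("top edges",np.round(np.percentile(q[top,0],[.3,99.7]),1),np.round(np.percentile(q[top,1],[.3,99.7]),1), len(q[top]))
# hole: rays meeting the top plane whose depth lies deeper
pl=pts("wrist",inf,np.c_[u.ravel(),v.ravel()],np.ones(u.size));c=inf["pose"][:3,3];k=(0.0453-c[2])/(pl[:,2]-c[2]);Q=((c+(pl-c)*k[:,None])-p)@R*1000
h=D&(zs<43)&(np.hypot(Q[:,0]+2,Q[:,1])<20);print("hole",h.sum(),np.round([Q[h,0].min(),Q[h,0].max(),Q[h,1].min(),Q[h,1].max()],1),np.round(Q[h].mean(0),1))
```

```text
21.8833 [ 0.4503 -0.2951  0.1597]
6 115 [ 8.2  9.7 -6.5  9.1]
14 733 [  1.2  16.3 -13.5  16.2]
54 15 [ 2.8  4.5 -0.7  3.6]
58 6 [ 3.   3.8 -0.7  3.6]
top edges [-36.9  33. ] [-34.6  35. ] 6090
hole 271 [-8.9  5.7 -6.6  7.4] [ -1.4   0.4 114.4]
```

Tip to hole is (-3.1, -1.1) mm in the tool frame. That puts the TCP at (0.4526, -0.2975), the very pose at which I grasped the stylus. Inserting now.

>>> {"method": "arm_command", "body": {
  "moves": [
    [[0,0,0,-0.1,-0.035,0,-1],[0,0,0,0,0,0.5,-1],[0,0,0,0,0,0.6,-1],[0,0,0,0,0,0.3,-1],[0,0,0,0,0,0.1,-1],[0,0,0,0,0,0,-1],[0,0,0,0,0,0.1,-1],[0,0,0,0,0,0.1,-1],[0,0,0,0,0,0.1,-1],[0,0,0,0,0,0.1,-1],[0,0,0,0,0,0,-1],[0,0,0,0,0,0,-1]]
  ]
}}

```text
t: 22.93
eef_pos: [0.4525, -0.2973, 0.1027]
orientation: [[-0.895, 0.446, -0.0], [0.446, 0.895, 0.0], [0.0, 0.0, -1.0]]
wrist_force: [0.2, -0.3, -1.0]
finger_gap: 0.0152
finger_force: 59.0
```

```bash
python3 st.py
```

```text
t 22.93 tcp [ 0.4525 -0.2973  0.1027] tip cover [-183.5 -334.2] tipz 44.88 F tool-dir along legs(y,x) [-0.2 -0.3] Fz -1.0 M [0.01 0.03 0.03] z [-2.e-04  1.e-04 -1.e+00]
```

>>> {"method": "arm_command", "body": {
  "moves": [
    [[0,0,0,0,0,0.1,-1],[0,0,0,0,0,0.1,-1],[0,0,0,0,0,0.1,-1],[0,0,0,0,0,0,-1]]
  ]
}}

```text
t: 23.27
eef_pos: [0.4522, -0.297, 0.093]
orientation: [[-0.895, 0.446, -0.001], [0.446, 0.895, 0.001], [0.001, 0.0, -1.0]]
wrist_force: [0.2, 0.3, -0.5]
finger_gap: 0.0154
finger_force: 59.0
```

>>> {"method": "arm_command", "body": {
  "moves": [
    [[0,0,0,0,0,0.1,-1],[0,0,0,0,0,0.1,-1],[0,0,0,0,0,0,-1]]
  ]
}}

```text
t: 23.52
eef_pos: [0.4523, -0.2971, 0.0871]
orientation: [[-0.895, 0.446, -0.001], [0.446, 0.895, 0.001], [0.001, 0.0, -1.0]]
wrist_force: [-0.5, 0.3, -0.6]
finger_gap: 0.0154
finger_force: 59.0
```

>>> {"method": "arm_command", "body": {
  "moves": [
    [[0,0,0,0,0,0.15,-1],[0,0,0,0,0,0.15,-1],[0,0,0,0,0,0.15,-1],[0,0,0,0,0,0.1,-1],[0,0,0,0,0,0.07,-1],[0,0,0,0,0,0.05,-1],[0,0,0,0,0,0,-1],[0,0,0,0,0,0,-1]]
  ]
}}

```text
t: 24.18
eef_pos: [0.4526, -0.2974, 0.0676]
orientation: [[-0.895, 0.446, -0.0], [0.446, 0.895, 0.0], [0.0, 0.0, -1.0]]
wrist_force: [0.1, -0.2, -1.0]
finger_gap: 0.0149
finger_force: 59.0
```

```bash
python3 st.py
```

```text
t 24.18 tcp [ 0.4526 -0.2974  0.0676] tip cover [-183.4 -334.3] tipz 9.82 F tool-dir along legs(y,x) [-0.1 -0.2] Fz -1.0 M [ 0.04 -0.05  0.03] z [-0.  0. -1.]
```

>>> {"method": "arm_command", "body": {
  "moves": [
    [[0,0,0,0,0,0.03,-1],[0,0,0,0,0,0.03,-1],[0,0,0,0,0,0.02,-1],[0,0,0,0,0,0.02,-1],[0,0,0,0,0,0,-1],[0,0,0,0,0,0,-1]]
  ]
}}

```text
t: 24.68
eef_pos: [0.4526, -0.2974, 0.0648]
orientation: [[-0.895, 0.446, 0.0], [0.446, 0.895, -0.0], [-0.0, -0.0, -1.0]]
wrist_force: [-1.3, 0.5, 2.4]
finger_gap: 0.0155
finger_force: 59.3
```

Seated: the contact height is the same 0.0648 m as at the grasp. Releasing and backing off.

>>> {"method": "arm_command", "body": {
  "moves": [
    [[0,0,0,0,0,0,-0.4],[0,0,0,0,0,0,0],[0,0,0,0,0,0,0.2],[0,0,0,0,0,0,0.2],[0,0,0,0,0,0,0.2],[0,0,0,0,0,0,0.2],[0,0,0,0,0,-0.2,0.2],[0,0,0,0,0,-0.5,0.2],[0,0,0,0,0,-0.9,0.2],[0,0,0,0,0,-0.9,0.2],[0,0,0,0,0,-0.9,0.2],[0,0,0,0,0,-0.9,0.2],[0,0,0,0,0,-0.5,0.2],[0,0,0,0,0,0,0.2],[0,0,0,0,0,0,0.2]]
  ]
}}

```text
t: 25.93
eef_pos: [0.453, -0.2978, 0.2097]
orientation: [[-0.895, 0.446, 0.002], [0.446, 0.895, -0.002], [-0.002, -0.001, -1.0]]
wrist_force: [0.2, 0.6, 0.3]
finger_gap: 0.0516
finger_force: 0.0
```

```bash
python3 st.py
python3 - <<'E'
from h import *
im,d=imaging.get_image("wrist");cv2.imwrite("pics/w6.png",im[:,:,::-1])
m=hsvm(im,(20,100,60),(36,255,255));P=cloud("wrist",im,d,m>0)
H=P[(np.hypot(P[:,0]-.452,P[:,1]+.295)<0.03)&(P[:,2]>.111)];print(len(H),np.median(H[:,2]),cv2.minAreaRect((H[:,:2]*1000).astype(np.float32)))
E
```

```text
t 25.93 tcp [ 0.453  -0.2978  0.2097] tip cover [-183. -335.] tipz 151.85 F tool-dir along legs(y,x) [0.6 0.1] Fz 0.3 M [-0.01  0.06 -0.01] z [ 0.0018 -0.0016 -1.    ]
456 0.11403820903936449 ((450.98486328125, -294.7847900390625), (15.161130905151367, 15.96401596069336), 63.91551971435547)
```

View pics/w6.png

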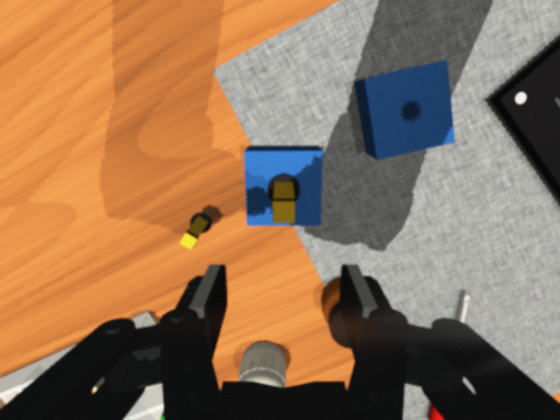

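The stylus stands upright and fully down in its stand at (284,190), handle top at 0.114 m. Nothing else has moved, and the gripper is clear.

```bash
python3 -c "
from h import *
print(ticket.finish_job())"
```

```text
the job is handed in; nothing more can be done
None
```

I closed the seam in one stroke and pressed all five catches flush, at about 5–10 N wherever I read the force. The stylus is back upright and fully down in its stand, and the job is handed in at about 26 s.

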